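# Set the rail width of a touch-up holder by its dial and slide the board carrier home

## Robot

A 6-joint arm with a two-finger parallel gripper is mounted at the origin on a cart in front of the work surface, level with it; the furniture and walls round the work are solid. World frame = base frame: x ahead of the robot, y to its left, z up, the work surface at z = 0. Lengths are in m, angles in degrees, forces in N, time in s.
With the tool pointing down it reaches from about 0.3 to 0.875 m from the base axis. Payload 4.2 kg.
Tool frame: the origin (TCP) lies midway between the tips of the shut fingers; the grasp point (between the pads) lies behind it (ctrl.grip_depth is the z of the grasp point in the tool frame, in m); z points along the fingers, y is the line along which they close (so a half turn about z gives the same grasp; the last joint's range is limited). The gripper opens to 85 mm and grips with 20 to 120 N. Pads are 22 mm wide; open, the fingers measure 114 mm over their backs; the gripper's body (76 mm by 85 mm) begins 54 mm behind the grasp point. The pads swing forward as they close: fully open they stand 13 mm farther back than shut.
Start: joints at [-74.771, 18.312, 89.639, -0, 72.044, -1.146], TCP at [0.162, -0.552, 0.231] pointing down, gripper open.
Joint ranges: [-177.97, 177.97], [-48.28, 115.42], [12.27, 149.76], [-77.06, 257.06], [2.81, 150.46], [-146.56, 146.56]. Speed limits (degrees/s): [147.25, 147.25, 180, 180, 180, 180].

## Interface

Orientations are given as a 3x3 rotation matrix whose columns are the frame's x, y, z axes.
In Python, from plant import ctrl, vision, order gives the robot as it stands (ctrl), with the cameras (vision) and the job (order).
- The arm moves only by the shell command python3 inch.py 'ROWS' [FORCE]. ROWS is a JSON object with one list for each field, all of the same length, 1 to 8, a row being the entries at one place: finger_gap (the opening from 0.0 (shut) to 1.0 (fully open)), tx, ty, tz (the shift in m), drx, dry, drz (a rotation vector in degrees); each row is the pose to reach, as a shift and turn from the pose commanded when the command began, along the tool's axes at that moment; what a row does not reach only later rows make up. A row lasts 1/10 s, in which the tool goes at most 0.05 m and 8.59 degrees, less where a joint would pass 70% of its speed; a pose out of reach is approached as far as the arm can. The fingers move at their own pace and stop on an object; FORCE is the grip in N (left out, the last holds). Time passes only in rows, so rows that do not move let the fingers close. It prints the time, the measured TCP pose, the force, the opening and the grip force at its end. Input that does not fit is refused with a message, and nothing moves.
- ctrl.get_obs(): the state, without advancing time (a new reading comes with each control period).
- vision.snapshot(name): name is "scene" or "top"; returns a dict with "image" (400x640x3 uint8, red, green, blue), "depth" (400x640 float32, m along the optical axis (not along the pixel's ray), 0 where there is no reading), "mtx" (3x3 intrinsics, pixels), "distortion" ([k1, k2, p1, p2, k3] as OpenCV has them; the pictures are not rectified), "origin" and "rotation" of the camera in the world. Camera axes: x right, y up, looking along -z (the intrinsics and any distortion apply to the point x, -y, -z); pixel columns grow to the right and rows downward; lengths in m; the calibration is good to about 2 mm. A picture is of the moment at which its call begins.
- order.job_done(): hands the job in; it is judged then, once.
The state is a dict: "clock": time; "joint_positions": joint angles; "joint_vel": joint speeds; "joint_efforts": joint torques, N m; "ee_pos": TCP position; "eef_rot": TCP orientation; "force": force on the tool from outside, world axes, zero at the start; "torque": the same for the moment, N m; "opening": opening from 0.0 (shut) to 1.0 (fully open); "finger_force": force on a finger pad.
Only numpy, scipy, OpenCV 4.12 (cv2) and the standard library are available. Lean on these libraries where they do the work, as an engineer would, in place of code of your own. Each camera call takes 0.05 s, during which the arm holds its last target. There are 200 camera calls.

## Task

Get the touch-up soldering holder ready: first push the orange peg of the black dial round with a fingertip until the white index mark on the dial lines up with the red line of the scale, which opens the rails to the width of the board carrier. Then push the grey board carrier along the bed with the fingertips, in between the two rails, until it is fully home against the end stop, leaving the dial on the red line. Only push: do not grip or lift the carrier, and leave the tools lying around where they are.

Things in the scene. Friction and masses are not known exactly. Their poses are not given: they have to be found in the camera images.
- holder: Dark steel bed plate fixed to the bench. Its x axis is the way the carrier is pushed in (away from the robot), y to the left, z up; origin on the bench under the channel. The plate spans x -125 to +87, y -56 to +144 mm; its top, on which the carrier slides, is at z = 14. Front left on it stands the dial. All offsets in these notes are in this frame, in mm.
- mouth (a point): Middle of the mouth between the rails (x = -24, y = 0.5, z = 14). Smooth steel rails 12 thick stand up to z = 28, straight from x = -8 to +70 and flared open by 7 mm each at the mouth. Fixed rail (right): inner face at y = -36. Moving rail (left): inner face at y = 17 + 10 x dial value in rad, so 37 at the red line (gap 73; the carrier is 70 wide).
- dial (a joint): Angle of the dial in rad about the vertical, growing counter-clockwise seen from above; range 0 to 3.0. It drives the moving rail, 10 mm per rad, growing = rails open. At 2.0 the index mark is on the red line; it starts between 0.2 and 1.2 (rails too narrow). The scale has a line every 10 degrees. Friction holds it where it is left: 0.1 N m, about 4 N at the peg. No spring.
- dial_axis (a point): Point on the vertical axis of the dial, at the height of its top face (x = -85, y = 95, z = 43). The dial is black, 72 across, with a knurled rim; round it a fixed white scale plate, 96 across, top at z = 32.
- dial_peg (a point): Point on the axis of the upright orange peg on the dial, 27 mm from the dial axis and about 14 mm above the dial's top. The peg is 12 mm thick and stands from z = 43 to z = 70; it turns with the dial.
- index_mark (a point): Outer end of the white index line on the dial's top, 36 mm from the dial axis, on the other side of it from the peg. It turns with the dial.
- red_line (a point): Middle of the red line on the scale plate, 42 mm from the dial axis, at the dial's near left. The dial is set when dial_axis, index_mark and red_line lie on one straight line, seen from above (the peg then stands on the other side of the axis from the red line).
- stop_face (a point): Foot of the end stop's face, on the bed (x = 65, y = 0.5, z = 14), where the carrier's leading edge ends up. The stop reaches up to z = 30.
- carrier: Grey board carrier with a green circuit board and an aluminium bar across each end: 65 long (x, the way it slides) x 70 wide (y) x 15 high, about 0.14 kg, loose. Both ends are upright faces 15 high. Origin at the centre of its underside. It starts on the bed before the mouth, near x = -66, y = 0, slightly askew; fully home its origin is at x = 32.5, y = 0.5, z = 14.
- cutters_1: Red-handled side cutters, 63 x 118 x 12 mm, loose; leave it alone. Origin at the centre of its underside.
- tip_cleaner: Black round tip cleaner, 60 mm wide, 48 high, loose; leave it alone. Origin at the centre of its underside.
- flux_bottle: Yellow flux bottle with a nozzle, 40 mm wide, 112 high, loose; leave it alone. Origin at the centre of its underside.
- tweezers_1: Steel tweezers with a blue grip, 124 mm long, loose; leave it alone. Origin at the centre of its underside.
- pen_1: White and red pen, 135 mm long, loose; leave it alone. Origin at the centre of its underside.

How it is judged:
By the outcome, as a careful person would: the job done as asked, in the order asked, and still so for the second after the job is handed in, with the robot touching nothing.
It also fails if it takes over 48 s, if anything falls off the work surface, if the arm or the gripper's body presses on something with over 40 N, if the wrist force passes 120 N, or if a joint passes its speed limit or range.

## Working session

There is one attempt and no reset: what is moved stays moved. The work goes in short steps, Python scripts to look and compute and a shell command to move; the robot and the scene stay as the last step left them, time stands still between calls to the robot, and variables do not carry over. Pictures are saved under pics/ and viewed, at most 10 in all, crops included, and the job is handed in when it is done.

```bash
ls; mkdir -p pics
cat > h.py <<'E'
import numpy as np, cv2
from plant import ctrl, vision, order
def snap(n,f=None):
    s=vision.snapshot(n)
    if f: cv2.imwrite('pics/'+f,s['image'][:,:,::-1])
    np.savez('/tmp/'+n+'.npz',**{k:np.array(v) for k,v in s.items()})
    return s
def load(n): return dict(np.load('/tmp/'+n+'.npz'))
def ray(s,u,v):
    p=cv2.undistortPoints(np.array([[[u,v]]],float),s['mtx'],s['distortion'])[0,0]
    return s['origin'], s['rotation']@np.array([p[0],-p[1],-1])
def at_z(s,u,v,z):
    o,d=ray(s,u,v); return o+d*(z-o[2])/d[2]
def at_d(s,u,v):
    o,d=ray(s,u,v); return o+d*s['depth'][int(round(v)),int(round(u))]
def proj(s,P):
    c=s['rotation'].T@(np.array(P)-s['origin']); c=c*[1,-1,-1]
    return cv2.projectPoints(c[None],np.zeros(3),np.zeros(3),s['mtx'],s['distortion'])[0][0,0]
E
python3 - <<'E'
from h import *
for n in('scene','top'):
    s=snap(n,n+'0.png'); print(s['origin'],s['rotation'].round(3),s['mtx'],s['distortion'])
print(ctrl.get_obs()['clock'],ctrl.get_obs()['eef_rot'])
E
```

```text
inch.py
pics
plant.py
[0.14202753 0.31060688 0.53157978] [[-0.861  0.28  -0.424]
 [-0.508 -0.432  0.745]
 [ 0.025  0.857  0.514]] [[511.38881285   0.         320.57836081]
 [  0.         511.38881285 199.95937943]
 [  0.           0.           1.        ]] [-0.11147218  0.          0.          0.          0.        ]
[ 0.43597269 -0.39248813  0.913501  ] [[-0.007  0.992 -0.122]
 [-0.999 -0.011 -0.032]
 [-0.033  0.122  0.992]] [[374.30980148   0.         326.32836615]
 [  0.         374.30980148 202.71677262]
 [  0.           0.           1.        ]] [-0.01798188  0.          0.          0.          0.        ]
0.1 [[ 9.59453801e-01  2.81865610e-01 -4.27508644e-04]
 [ 2.81865933e-01 -9.59452605e-01  1.51456886e-03]
 [ 1.67305933e-05 -1.57365897e-03 -9.99998762e-01]]
```

View pics/top0.png

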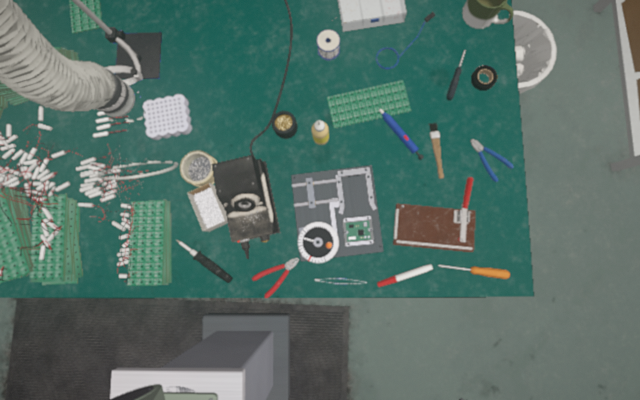

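View pics/scene0.png

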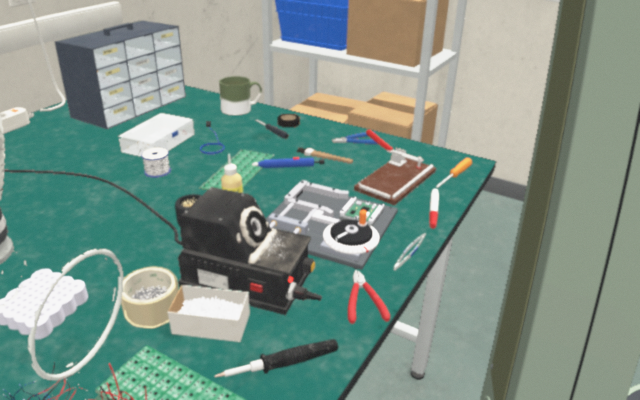

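Run:
```python
from h import *
a=load('top')['image'][160:265,285:390,::-1]; b=load('scene')['image'][170:275,255:405,::-1]
cv2.imwrite('pics/t1.png',cv2.resize(a,None,fx=5.6,fy=5.6,interpolation=cv2.INTER_CUBIC))
cv2.imwrite('pics/s1.png',cv2.resize(b,None,fx=5.3,fy=5.3,interpolation=cv2.INTER_CUBIC))
s=load('top')
for p in [(318,242),(358,232),(293,178),(373,168),(383,252)]: print(p,at_z(s,*p,0.014),at_d(s,*p))
```

```text
(318, 242) [ 0.45221941 -0.34257449  0.014     ] [ 0.45158316 -0.34452921  0.04922635]
(358, 232) [ 0.47526663 -0.4385345   0.014     ] [ 0.47469272 -0.43786196  0.02713772]
(293, 178) [ 0.60868534 -0.28195282  0.014     ] [ 0.60927916 -0.28157278  0.01090732]
(373, 168) [ 0.63082155 -0.47782349  0.014     ] [ 0.63325332 -0.4788885   0.00277398]
(383, 252) [ 0.42734316 -0.49694429  0.014     ] [ 0.42720379 -0.49863133 -0.0005276 ]
```

View pics/t1.png

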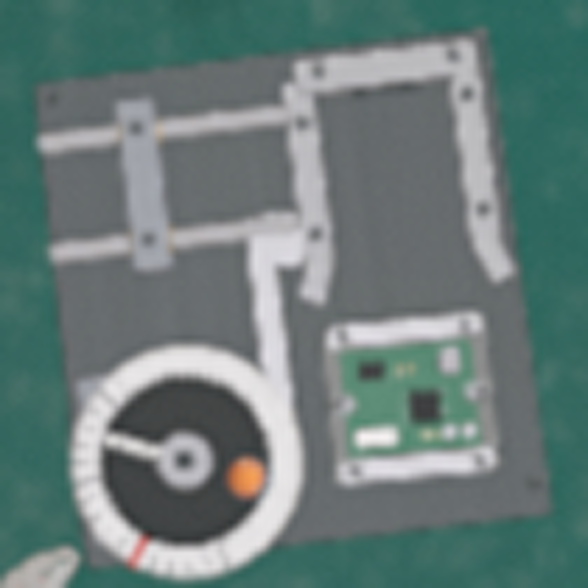

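View pics/s1.png

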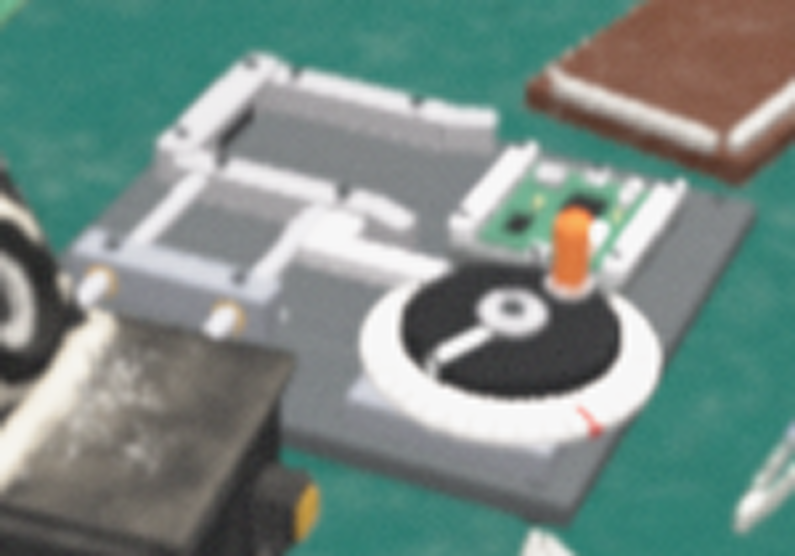

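The top crop (5.6x, offset 285,160) shows plate corners at (37,87), (487,32) and (551,512). It also shows the dial axis (184,460), mark end (107,438), red line (139,551), peg top (247,478), and carrier corners (329,325), (482,313), (496,470), (340,487). The scene crop (5.3x, offset 255,170) shows the axis (513,313), mark (432,368), red line (592,422) and peg top (573,212).

```bash
cat > fit.py <<'E'
from h import *
from scipy.optimize import least_squares
t=load('top'); s=load('scene')
T=lambda u,v:np.array([(u+.5)/5.6-.5+285,(v+.5)/5.6-.5+160])
S=lambda u,v:np.array([(u+.5)/5.3-.5+255,(v+.5)/5.3-.5+170])
obs=[(t,T(37,87),(87,144,14)),(t,T(487,32),(87,-56,14)),(t,T(551,512),(-125,-56,14)),(t,T(184,460),(-85,95,43)),
(s,S(513,313),(-85,95,43)),(s,S(752,208),(-125,-56,14))]
def W(p,q): 
    c,n=np.cos(p[2]),np.sin(p[2]); q=np.array(q)/1e3
    return np.array([p[0]+c*q[0]-n*q[1],p[1]+n*q[0]+c*q[1],q[2]])
r=least_squares(lambda p:np.concatenate([proj(c,W(p,q))-u for c,u,q in obs]),[.53,-.42,.1])
if __name__=='__main__':
    p=r.x;print(p,np.rad2deg(p[2]),r.fun.round(1))
    ax=W(p,(-85,95,43)); print('axis',ax)
    for nm,c,u,z in [('mark',t,T(107,438),.043),('red',t,T(139,551),.032),('peg',t,T(247,478),.07),('mark',s,S(432,368),.043),('red',s,S(592,422),.032),('peg',s,S(573,212),.07)]:
        a0=at_z(c,*(T(184,460) if c is t else S(513,313)),.043)
        d=at_z(c,*u,z)-a0; print(nm,d[:2].round(4),np.hypot(*d[:2]),np.rad2deg(np.arctan2(d[1],d[0])-p[2]))
    R=np.array([[np.cos(p[2]),-np.sin(p[2])],[np.sin(p[2]),np.cos(p[2])]])
    C=[at_z(t,*T(*q),.029)[:2] for q in [(329,325),(482,313),(496,470),(340,487)]]
    for c in C: print('car',c,(R.T@(c-p[:2])*1e3).round(1))
    print('mean',(R.T@(np.mean(C,0)-p[:2])*1e3))
E
python3 fit.py
```

```text
[ 0.5469007  -0.42786296  0.10748837] 6.158629931023171 [-0.9 -0.8 -0.1 -0.7  0.   0.4 -0.2  0.1 -0.2  0.4  1.4 -1.5]
axis [ 0.45219951 -0.34253016  0.043     ]
mark [0.0093 0.0319] 0.03327710946623761 67.56050156232965
red [-0.0374  0.0196] 0.04224916035641134 146.20882545528434
peg [-0.0079 -0.0267] 0.027881578846129816 -112.56097194421031
mark [0.0072 0.0407] 0.04136954376469579 73.83685826254882
red [-0.0417  0.0255] 0.04891468322992989 142.4106244241802
peg [-0.0066 -0.0258] 0.02662828631840992 -110.60651119810278
car [ 0.50887881 -0.40372785] [-35.2  28.1]
car [ 0.51330037 -0.46830808] [-37.7 -36.6]
car [ 0.447367   -0.47273744] [-103.8  -33.9]
car [ 0.44081389 -0.40746625] [-103.3   31.7]
mean [-70.00460383  -2.7023371 ]
```

```bash
python3 inch.py '{"finger_gap":[0,0,0,0,0,0,0,0],"tx":[0.29,0.29,0.29,0.29,0.29,0.29,0.29,0.29],"ty":[-0.095,-0.095,-0.095,-0.095,-0.095,-0.095,-0.095,-0.095],"tz":[0.05,0.05,0.05,0.05,0.05,0.05,0.05,0.05],"drx":[0,0,0,0,0,0,0,0],"dry":[0,0,0,0,0,0,0,0],"drz":[0,0,0,0,0,0,0,0]}'
python3 - <<'E'
from h import *
import fit
o=ctrl.get_obs(); R=o['eef_rot']; ax=fit.W(fit.r.x,(-85,95,43)); print(R.round(3), (R.T@(np.array([*ax[:2],.055])-o['ee_pos'])).round(4), o['opening'], ctrl.grip_depth)
E
```

```text
clock: 0.9
ee_pos: [0.4144, -0.3776, 0.1806]
eef_rot: [[0.958, 0.285, -0.001], [0.285, -0.958, 0.001], [-0.001, -0.001, -1.0]]
force: [0.2, -0.5, 0.1]
opening: 0.002
finger_force: 0.0
[[ 0.958  0.285 -0.001]
 [ 0.285 -0.958  0.001]
 [-0.001 -0.001 -1.   ]] [ 0.0464 -0.0227  0.1255] 0.001633338154996822 -0.0187
```

```bash
python3 inch.py '{"finger_gap":[0,0,0,0],"tx":[0,0,0,0],"ty":[0.001,0.001,0.001,0.001],"tz":[0.05,0.1,0.127,0.127],"drx":[0,0,0,0],"dry":[0,0,0,0],"drz":[0,0,0,0]}' && python3 inch.py '{"finger_gap":[0,0,0,0,0,0],"tx":[0.008,0.014,0.018,0.022,0.026,0.03],"ty":[0,0,0,0,0,0],"tz":[0,0,0,0,0,0],"drx":[0,0,0,0,0,0],"dry":[0,0,0,0,0,0],"drz":[0,0,0,0,0,0]}'
python3 -c "
from h import *
snap('top','t2.png');s=snap('scene')
a=load('top')['image'][205:265,285:345,::-1]; b=s['image'][190:265,315:390,::-1]
cv2.imwrite('pics/m2.png',np.hstack([cv2.resize(x,(400,400),interpolation=cv2.INTER_CUBIC) for x in(a,b)]))"
```

```text
clock: 1.3
ee_pos: [0.4102, -0.3788, 0.0507]
eef_rot: [[0.96, 0.28, -0.007], [0.28, -0.96, 0.006], [-0.005, -0.008, -1.0]]
force: [0.3, 1.8, 0.0]
opening: 0.002
finger_force: 0.0
clock: 1.9
ee_pos: [0.4425, -0.374, 0.0562]
eef_rot: [[0.959, 0.283, 0.0], [0.283, -0.959, -0.006], [-0.001, 0.006, -1.0]]
force: [-5.2, -5.6, -1.0]
opening: -0.004
finger_force: 3.2
```

View pics/m2.png

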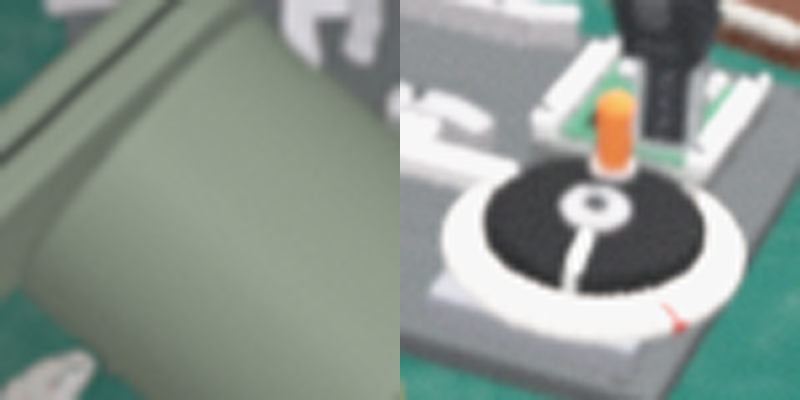

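Scene half: the axis is at (195,203), mark end at (172,289), red line centre at (274,316) and peg top at (215,93). The dial has moved about 40° toward red, with the fingertip behind the peg.

```bash
cat > dial.py <<'E'
from fit import *
import sys
s=load('scene')
k=75/400
def go(A,M,Rd,P):
    q=lambda p:((p[0]+.5)*k-.5+315,(p[1]+.5)*k-.5+190)
    a=at_z(s,*q(A),.043)
    out=[]
    for u,z in((M,.043),(Rd,.032),(P,.07)):
        d=at_z(s,*q(u),z)-a; out+=[np.rad2deg(np.arctan2(d[1],d[0])),np.hypot(*d[:2])*1e3]
    print('world angles: mark %.1f (%.0f) red %.1f (%.0f) peg %.1f (%.0f)'%tuple(out))
go(*eval(sys.argv[1]))
o=ctrl.get_obs(); ax=W(r.x,(-85,95,43)); print('tcp rel axis in tool',(o['eef_rot'].T@(o['ee_pos']-ax)*1e3).round(1))
E
python3 dial.py '[(195,203),(172,289),(274,316),(215,93)]'
```

```text
world angles: mark 109.2 (48) red 147.3 (51) peg -74.1 (24)
tcp rel axis in tool [-17.4  27.1 -13. ]
```

```bash
cat > ov.py <<'E'
from fit import *
import sys
s=snap('scene') if len(sys.argv)>2 else load('scene'); K=8
b=cv2.resize(s['image'][190:265,315:390,::-1],None,fx=K,fy=K,interpolation=cv2.INTER_CUBIC)
def px(q):
    u=proj(s,W(r.x,q)); return tuple(int(v) for v in (u-[315,190]+.5)*K)
def pt(rad,a,z): return (-85+rad*np.cos(np.deg2rad(a)),95+rad*np.sin(np.deg2rad(a)),z)
for rad,z in((36,43),(48,32)):
    for a in range(0,360,10): cv2.circle(b,px(pt(rad,a,z)),3 if a%30==0 else 1,(255,0,255) if a!=150 else (255,255,0),-1)
cv2.circle(b,px((-85,95,43)),2,(0,0,255),-1)
cv2.imwrite('pics/'+sys.argv[1],b)
E
python3 ov.py ov1.png
```

```text
(no output)
```

View pics/ov1.png

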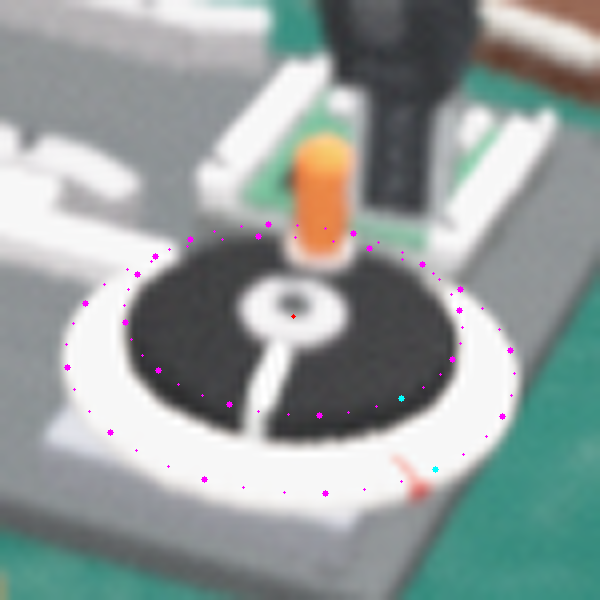

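Overlay: black dial rim and scale match the model within about 1 px. The mark sits near 101° in the holder frame and the red line near 145°, so about 44° remains. I'll push most of the way and then look again.

```bash
python3 inch.py '{"finger_gap":[0,0,0,0,0],"tx":[0.004,0.008,0.012,0.016,0.016],"ty":[-0.001,-0.002,-0.003,-0.004,-0.004],"tz":[0,0,0,0,0],"drx":[0,0,0,0,0],"dry":[0,0,0,0,0],"drz":[0,0,0,0,0]}'
python3 ov.py ov2.png new; python3 dial.py '[(195,203),(172,289),(274,316),(215,93)]' | tail -1
```

```text
clock: 2.5
ee_pos: [0.4577, -0.3643, 0.0563]
eef_rot: [[0.959, 0.283, 0.002], [0.283, -0.959, -0.004], [0.001, 0.004, -1.0]]
force: [-3.1, -2.9, 1.3]
opening: -0.001
finger_force: 1.5
tcp rel axis in tool [ -0.9  22.2 -13. ]
```

View pics/ov2.png

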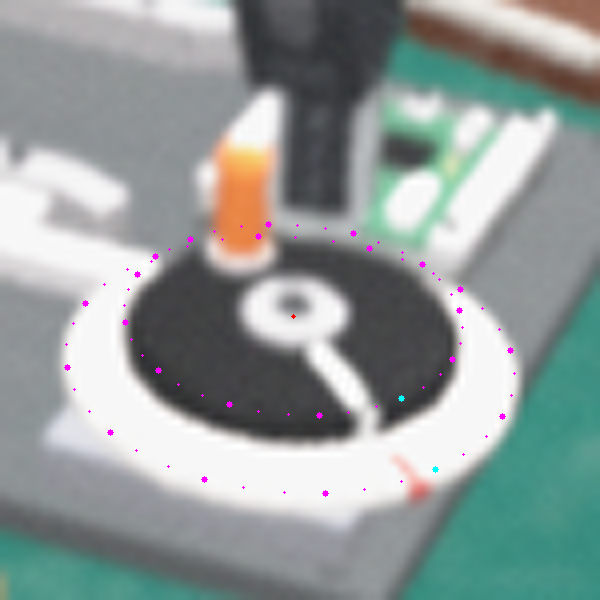

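```bash
cat > ang.py <<'E'
from fit import *
def ang(c,pts,z):
    for off in (3,6,9):
        o=[]
        for p in pts:
            w=at_z(c,(p[0])/8-.5+315,(p[1]-off)/8-.5+190,z)[:2]-W(r.x,(-85,95,0))[:2]
            o+=[round(np.hypot(*w)*1e3,1),round(np.rad2deg(np.arctan2(w[1],w[0])-r.x[2]),1)]
        print(off,o)
ang(s,[(395,458),(407,474),(419,490)],.032); ang(s,[(318,347),(340,378),(362,408)],.043)
E
python3 ang.py
```

```text
3 [np.float64(39.5), np.float64(144.8), np.float64(45.3), np.float64(143.5), np.float64(51.1), np.float64(142.6)]
6 [np.float64(38.7), np.float64(145.7), np.float64(44.5), np.float64(144.3), np.float64(50.2), np.float64(143.2)]
9 [np.float64(37.8), np.float64(146.6), np.float64(43.6), np.float64(145.1), np.float64(49.4), np.float64(143.9)]
3 [np.float64(11.1), np.float64(139.3), np.float64(23.0), np.float64(136.5), np.float64(34.3), np.float64(135.9)]
6 [np.float64(10.2), np.float64(142.3), np.float64(22.0), np.float64(137.7), np.float64(33.3), np.float64(136.6)]
9 [np.float64(9.2), np.float64(145.9), np.float64(21.0), np.float64(139.1), np.float64(32.4), np.float64(137.5)]
```

```bash
python3 inch.py '{"finger_gap":[0,0,0,0],"tx":[0.0015,0.0026,0.0026,0.0026],"ty":[0,0,0,0],"tz":[0,0,0,0],"drx":[0,0,0,0],"dry":[0,0,0,0],"drz":[0,0,0,0]}'; python3 dial.py '[(195,203),(172,289),(274,316),(215,93)]' | tail -1
python3 inch.py '{"finger_gap":[0,0,0,0.35,0.35,0.35,0.35,0.35],"tx":[-0.02,-0.04,-0.08,-0.13,-0.13,-0.13,-0.13,-0.13],"ty":[0,0,0.02,0.06,0.1,0.13,0.13,0.13],"tz":[0,-0.04,-0.08,-0.09,-0.09,-0.09,-0.09,-0.09],"drx":[0,0,0,0,0,0,0,0],"dry":[0,0,0,0,0,0,0,0],"drz":[0,0,0,5,10,10,10,10]}'
python3 - <<'E'
from h import *
t=snap('top')['image'][160:265,285:390,::-1]; s=snap('scene')['image'][190:265,315:390,::-1]
cv2.imwrite('pics/c3.png',np.hstack([cv2.resize(t[40:],(400,260),interpolation=cv2.INTER_CUBIC)[:, :],cv2.resize(s,(400,400),interpolation=cv2.INTER_CUBIC)[120:380]]))
cv2.imwrite('pics/c4.png',np.hstack([cv2.resize(t,(400,400),interpolation=cv2.INTER_CUBIC),cv2.resize(t[55:105,5:55],(400,400),interpolation=cv2.INTER_CUBIC)]))
cv2.imwrite('pics/c5.png',np.vstack([np.hstack([cv2.resize(t,(400,300),interpolation=cv2.INTER_CUBIC),cv2.resize(s,(400,300),interpolation=cv2.INTER_CUBIC)])]))
E
```

```text
clock: 2.95
ee_pos: [0.459, -0.362, 0.0545]
eef_rot: [[0.959, 0.282, -0.001], [0.282, -0.959, 0.0], [-0.001, -0.0, -1.0]]
force: [-4.9, -2.0, 3.3]
opening: 0.003
finger_force: 2.5
tcp rel axis in tool [  1.   20.6 -11.6]
clock: 3.75
ee_pos: [0.3705, -0.5235, 0.1433]
eef_rot: [[0.994, 0.11, 0.0], [0.11, -0.994, 0.002], [0.0, -0.002, -1.0]]
force: [-0.4, 0.2, 0.4]
opening: 0.35
finger_force: 0.0
```

View pics/c4.png

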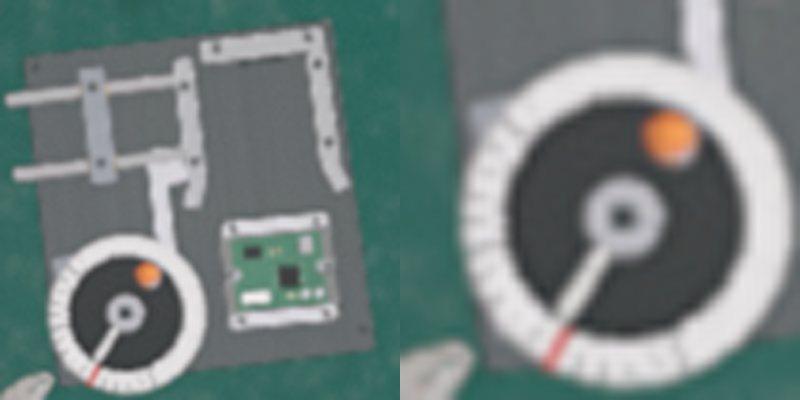

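Top view: the mark at (570,325) runs on into the red line at (571,330)–(552,370) to within a degree or two. I'll check the number in code.

Run:
```python
from fit import *
t=load('top'); im=t['image'].astype(float)
ax=W(r.x,(-85,95,43)); res={}
M=[];wM=[];Rr=[];wR=[]
for v in range(225,262):
  for u in range(295,345):
    R,G,B=im[v,u]
    P=at_z(t,u,v,.043)[:2]-ax[:2]; Q=at_z(t,u,v,.032)[:2]-ax[:2]
    a=np.rad2deg(np.arctan2(P[1],P[0])-r.x[2])%360
    if 14<np.hypot(*P)*1e3<33 and 100<a<190: M.append(P);wM.append(max(G-70,0))
    if 33<np.hypot(*Q)*1e3<52 and 110<a<180: Rr.append(Q);wR.append(max(R-G-40,0))
m=np.average(M,axis=0,weights=wM); q=np.average(Rr,axis=0,weights=wR)
# axis check: peg opposite
f=lambda d:np.rad2deg(np.arctan2(d[1],d[0])-r.x[2])
hubs=at_z(t,(623-400+.5)/8-.5+290,(217+.5)/8-.5+215,.047)[:2]-ax[:2]
print('hub err mm',hubs*1e3,'mark',m*1e3,f(m),f(m-hubs),'red',q*1e3,f(q),f(q-hubs), 'm->q',f(q-m))
C=[at_z(t,(u+.5)*105/400-.5+285,(v+.5)*105/400-.5+160,.029)[:2] for u,v in [(222,222),(328,214),(338,314),(231,330)]]
R2=np.array([[np.cos(r.x[2]),-np.sin(r.x[2])],[np.sin(r.x[2]),np.cos(r.x[2])]])
print([(R2.T@(c-r.x[:2])*1e3).round(1) for c in C])
o=ctrl.get_obs()
for h in((-125,-1,0),(-11,0.5,0)):
    print((o['eef_rot'].T@(W(r.x,h)+[0,0,.019]-o['ee_pos'])).round(4))
```

```text
hub err mm [ 0.15119523 -0.57979224] mark [-19.98065842  12.29313892] 142.2393817164316 141.24526131580816 red [-37.35587104  19.73073551] 145.9991180769835 145.40529186805983 m->q 150.66764277059744
[array([-35.8,  29.2]), array([-38.5, -36.7]), array([-100.4,  -34.8]), array([-102.6,   31.7])]
[ 0.0606 -0.0734  0.1248]
[ 0.1746 -0.0744  0.1248]
```

The dial is about 3–4° short of the red line (mark 142°, red 145.5°). I'll go back for a short nudge.

```bash
python3 inch.py '{"finger_gap":[0,0,0,0,0,0,0],"tx":[0.06,0.09,0.09,0.09,0.09,0.09,0.09],"ty":[-0.1,-0.148,-0.148,-0.148,-0.148,-0.148,-0.148],"tz":[0,0,0,0,0.045,0.088,0.088],"drx":[0,0,0,0,0,0,0],"dry":[0,0,0,0,0,0,0],"drz":[-5,-10,-10,-10,-10,-10,-10]}'
python3 dial.py '[(195,203),(172,289),(274,316),(215,93)]' | tail -1
```

```text
clock: 4.55
ee_pos: [0.4408, -0.3619, 0.0517]
eef_rot: [[0.959, 0.284, -0.009], [0.284, -0.959, 0.008], [-0.007, -0.011, -1.0]]
force: [0.2, 1.5, 0.4]
opening: -0.003
finger_force: 0.0
tcp rel axis in tool [-16.5  15.2  -8.7]
```

```bash
python3 inch.py '{"finger_gap":[0,0,0,0,0],"tx":[0.006,0.012,0.015,0.016,0.016],"ty":[0.002,0.002,0.002,0.002,0.002],"tz":[0,0,0,0,0],"drx":[0,0,0,0,0],"dry":[0,0,0,0,0],"drz":[0,0,0,0,0]}'
python3 dial.py '[(195,203),(172,289),(274,316),(215,93)]' | tail -1
```

```text
clock: 5.05
ee_pos: [0.4603, -0.3644, 0.0575]
eef_rot: [[0.959, 0.282, 0.001], [0.282, -0.959, -0.001], [0.0, 0.002, -1.0]]
force: [-2.5, -1.3, 2.7]
opening: 0.003
finger_force: 1.5
tcp rel axis in tool [  1.6  23.3 -14.4]
```

```bash
python3 inch.py '{"finger_gap":[0,0,0],"tx":[0.0006,0.0006,0.0006],"ty":[0,0,0],"tz":[0,0,0],"drx":[0,0,0],"dry":[0,0,0],"drz":[0,0,0]}'; python3 dial.py '[(195,203),(172,289),(274,316),(215,93)]' | tail -1
python3 inch.py '{"finger_gap":[0,0,0,0.35,0.35,0.35,0.35,0.35],"tx":[-0.02,-0.04,-0.08,-0.13,-0.13,-0.13,-0.13,-0.13],"ty":[0,0,0.02,0.06,0.1,0.13,0.13,0.13],"tz":[0,-0.04,-0.08,-0.09,-0.09,-0.09,-0.09,-0.09],"drx":[0,0,0,0,0,0,0,0],"dry":[0,0,0,0,0,0,0,0],"drz":[0,0,0,5,10,10,10,10]}'
cat > meas.py <<'E'
from fit import *
snap('top'); snap('scene'); t=load('top'); im=t['image'].astype(float)
ax=W(r.x,(-85,95,43)); M=[];wM=[];Rr=[];wR=[]
f=lambda d:np.rad2deg(np.arctan2(d[1],d[0])-r.x[2])
for v in range(225,262):
  for u in range(295,345):
    R,G,B=im[v,u]
    P=at_z(t,u,v,.043)[:2]-ax[:2]; Q=at_z(t,u,v,.032)[:2]-ax[:2]
    a=f(P)%360
    if 16<np.hypot(*P)*1e3<32 and 100<a<190: M.append(P);wM.append(max(G-80,0))
    if 33<np.hypot(*Q)*1e3<52 and 110<a<180: Rr.append(Q);wR.append(max(R-G-40,0))
m=np.average(M,axis=0,weights=wM); q=np.average(Rr,axis=0,weights=wR)
print('mark',f(m),'red',f(q),'m->q',f(q-m))
pk=[];w=[]
for v in range(215,262):
  for u in range(295,345):
    R,G,B=im[v,u]; P=at_z(t,u,v,.07)[:2]-ax[:2]
    if R-B>80 and f(P)%360>200: pk.append(P);w.append(R-B)
p=np.average(pk,axis=0,weights=w);print('peg',p*1e3,f(p)+180)
E
python3 meas.py
python3 - <<'E'
import numpy as np,cv2
t=np.load('/tmp/top.npz')['image'][215:265,290:340,::-1]
cv2.imwrite('pics/c6.png',cv2.resize(t,(600,600),interpolation=cv2.INTER_CUBIC))
E
```

```text
clock: 5.35
ee_pos: [0.4603, -0.3638, 0.0564]
eef_rot: [[0.959, 0.282, -0.001], [0.282, -0.959, 0.0], [-0.001, -0.0, -1.0]]
force: [-4.0, -1.6, 3.3]
opening: 0.003
finger_force: 2.6
tcp rel axis in tool [  1.7  22.7 -13.4]
clock: 6.15
ee_pos: [0.3719, -0.525, 0.1453]
eef_rot: [[0.994, 0.11, -0.0], [0.11, -0.994, 0.002], [0.0, -0.002, -1.0]]
force: [-0.2, 0.9, -0.3]
opening: 0.352
finger_force: 0.0
mark 144.84536895159226 red 145.98131903304747 m->q 147.41289810114893
peg [ 23.46429529 -14.3546574 ] 142.3844939520197
```

View pics/c6.png

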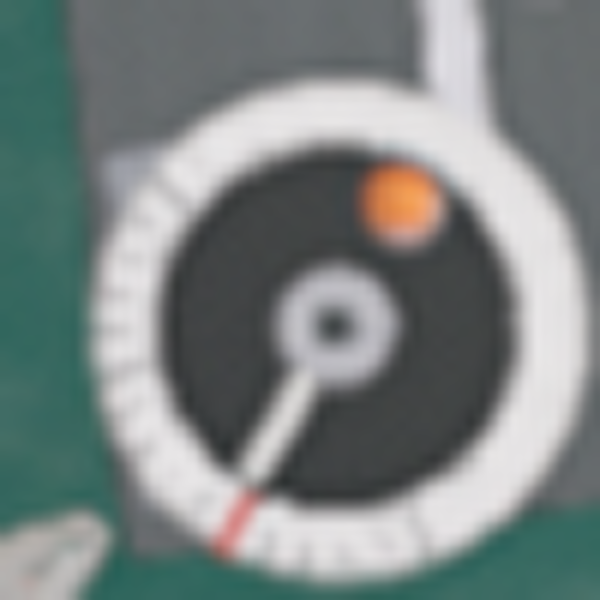

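Mark and red line now agree within about 1°: the mark ends at (248,487) and the red line starts at (251,495). Next is the carrier.

Run:
```python
from fit import *
o=ctrl.get_obs()
for h in((-127,-1,0),(-11,0.5,0)): print((o['eef_rot'].T@(W(r.x,h)+[0,0,.019]-o['ee_pos'])).round(4))
```

```text
[ 0.0573 -0.0751  0.1268]
[ 0.1733 -0.0761  0.1268]
```

```bash
python3 inch.py '{"finger_gap":[0.35,0.35,0.35,0.35,0.35,0.35,0.35,0.35],"tx":[0.057,0.057,0.057,0.057,0.057,0.057,0.057,0.057],"ty":[-0.075,-0.075,-0.075,-0.075,-0.075,-0.075,-0.075,-0.075],"tz":[0.03,0.06,0.08,0.1,0.115,0.124,0.126,0.126],"drx":[0,0,0,0,0,0,0,0],"dry":[0,0,0,0,0,0,0,0],"drz":[0,0,0,0,0,0,0,0]}'
cat > pos.py <<'E'
from fit import *
o=ctrl.get_obs();R2=np.array([[np.cos(r.x[2]),-np.sin(r.x[2])],[np.sin(r.x[2]),np.cos(r.x[2])]])
print('tcp in holder',R2.T@(o['ee_pos'][:2]-r.x[:2])*1e3,o['ee_pos'][2],'force h',R2.T@o['force'][:2])
E
python3 pos.py
```

```text
clock: 7.05
ee_pos: [0.4211, -0.444, 0.0207]
eef_rot: [[0.994, 0.111, 0.0], [0.111, -0.994, -0.0], [0.0, 0.0, -1.0]]
force: [-0.3, 0.5, 0.6]
opening: 0.351
finger_force: 0.0
tcp in holder [-126.80203545   -2.58659457] 0.020710703935957052 force h [-0.19947622  0.52623812]
```

```bash
python3 inch.py '{"finger_gap":[0.35,0.35,0.35,0.35,0.35,0.35,0.35,0.35],"tx":[0.008,0.012,0.016,0.02,0.025,0.03,0.035,0.04],"ty":[-0.002,-0.002,-0.002,-0.002,-0.002,-0.002,-0.002,-0.002],"tz":[0.002,0.002,0.002,0.002,0.002,0.002,0.002,0.002],"drx":[0,0,0,0,0,0,0,0],"dry":[0,0,0,0,0,0,0,0],"drz":[0,0,0,0,0,0,0,0]}'; python3 pos.py
python3 inch.py '{"finger_gap":[0.35,0.35,0.35,0.35],"tx":[0.005,0.01,0.015,0.02],"ty":[0,0,0,0],"tz":[0,0,0,0],"drx":[0,0,0,0],"dry":[0,0,0,0],"drz":[0,0,0,0]}'; python3 pos.py
python3 - <<'E'
from h import *
s=snap('scene')['image'][170:275,255:405,::-1]
cv2.imwrite('pics/s7.png',cv2.resize(s,None,fx=5.3,fy=5.3,interpolation=cv2.INTER_CUBIC))
E
```

```text
clock: 7.85
ee_pos: [0.4609, -0.4378, 0.0183]
eef_rot: [[0.994, 0.111, -0.0], [0.111, -0.994, -0.0], [-0.0, 0.0, -1.0]]
force: [-1.6, -0.2, 1.6]
opening: 0.353
finger_force: 0.8
tcp in holder [-86.53215184  -0.63909351] 0.01830398981640729 force h [-1.63119994  0.0037865 ]
clock: 8.25
ee_pos: [0.4808, -0.4356, 0.0183]
eef_rot: [[0.994, 0.111, 0.0], [0.111, -0.994, -0.0], [0.0, 0.0, -1.0]]
force: [-1.9, -0.1, 2.3]
opening: 0.35
finger_force: 0.8
tcp in holder [-66.50545974  -0.57740985] 0.01832523551310083 force h [-1.8876567  0.0846989]
```

View pics/s7.png

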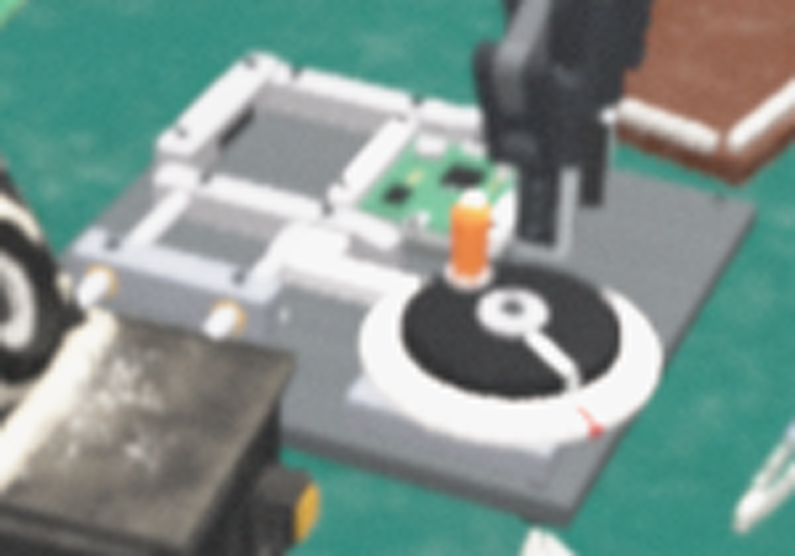

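The carrier front bar at (375,160) is between the rails, the carrier is straight, and the dial is still on the red line. I'll continue home, using force to detect the stop.

```bash
python3 inch.py '{"finger_gap":[0.35,0.35,0.35,0.35,0.35,0.35,0.35,0.35],"tx":[0.005,0.01,0.016,0.022,0.028,0.034,0.04,0.046],"ty":[0,0,0,0,0,0,0,0],"tz":[0,0,0,0,0,0,0,0],"drx":[0,0,0,0,0,0,0,0],"dry":[0,0,0,0,0,0,0,0],"drz":[0,0,0,0,0,0,0,0]}'; python3 pos.py
```

```text
clock: 9.1
ee_pos: [0.5267, -0.4304, 0.0183]
eef_rot: [[0.994, 0.111, 0.0], [0.111, -0.994, -0.0], [0.0, 0.0, -1.0]]
force: [-0.7, -0.1, -0.3]
opening: 0.349
finger_force: 0.3
tcp in holder [-20.35183063  -0.37938267] 0.018285643565737846 force h [-0.73616855 -0.01088686]
```

```bash
python3 inch.py '{"finger_gap":[0.35,0.35,0.35,0.35],"tx":[0.003,0.005,0.007,0.008],"ty":[0,0,0,0],"tz":[0,0,0,0],"drx":[0,0,0,0],"dry":[0,0,0,0],"drz":[0,0,0,0]}'; python3 pos.py;  python3 inch.py '{"finger_gap":[0.35,0.35],"tx":[0.001,0.002],"ty":[0,0],"tz":[0,0],"drx":[0,0],"dry":[0,0],"drz":[0,0]}'; python3 pos.py
```

```text
clock: 9.5
ee_pos: [0.5341, -0.4296, 0.0183]
eef_rot: [[0.994, 0.111, -0.0], [0.111, -0.994, -0.0], [-0.0, 0.0, -1.0]]
force: [-0.8, 0.4, -0.6]
opening: 0.351
finger_force: 0.4
tcp in holder [-12.87260189  -0.36291306] 0.018345711920948818 force h [-0.75161535  0.51207671]
clock: 9.7
ee_pos: [0.536, -0.4294, 0.0183]
eef_rot: [[0.994, 0.111, -0.0], [0.111, -0.994, -0.0], [-0.0, 0.0, -1.0]]
force: [-0.8, 0.9, -0.1]
opening: 0.353
finger_force: 0.3
tcp in holder [-10.99229399  -0.39793982] 0.018329660922212627 force h [-0.73479411  0.98275745]
```

```bash
for i in 1 2; do python3 inch.py '{"finger_gap":[0.35,0.35,0.35],"tx":[0.001,0.002,0.002],"ty":[0,0,0],"tz":[0,0,0],"drx":[0,0,0],"dry":[0,0,0],"drz":[0,0,0]}' >/dev/null; python3 pos.py; done
```

```text
tcp in holder [-10.68620715  -0.29910225] 0.018340697897756223 force h [-7.52765714  0.10558114]
tcp in holder [-10.62645608  -0.30044462] 0.01836999598264519 force h [-11.02792846  -0.63272603]
```

Force has risen to 11 N with no further motion, so the carrier is at the stop. I'll back off and check.

```bash
python3 inch.py '{"finger_gap":[0.35,0.35],"tx":[0.001,0.001],"ty":[0,0],"tz":[0,0],"drx":[0,0],"dry":[0,0],"drz":[0,0]}'; python3 inch.py '{"finger_gap":[0.35,0.35,0.35,0.35,0.35,0.35,0.35,0.35],"tx":[-0.015,-0.03,-0.05,-0.08,-0.12,-0.16,-0.16,-0.16],"ty":[0,0,0,0.03,0.06,0.09,0.09,0.09],"tz":[0,0,-0.03,-0.08,-0.12,-0.13,-0.13,-0.13],"drx":[0,0,0,0,0,0,0,0],"dry":[0,0,0,0,0,0,0,0],"drz":[0,0,0,0,0,0,0,0]}'; python3 pos.py; python3 meas.py
python3 - <<'E'
from fit import *
t=load('top'); im=t['image'].astype(float)
# brightness profile along holder x at z=29, several y: bars and stop
for y in(-25,0,25):
    print(y,[int(cv2.remap(t['image'][:,:,0],*[np.array([[c]],np.float32) for c in proj(t,W(r.x,(x,y,29)))],cv2.INTER_LINEAR)[0,0]) for x in range(-12,84,3)])
E
```

```text
clock: 10.5
ee_pos: [0.5364, -0.4293, 0.0183]
eef_rot: [[0.994, 0.112, -0.009], [0.112, -0.994, 0.001], [-0.009, -0.002, -1.0]]
force: [-13.0, -2.9, 5.4]
opening: 0.346
finger_force: 6.6
clock: 11.3
ee_pos: [0.3897, -0.5394, 0.1507]
eef_rot: [[0.994, 0.107, 0.003], [0.107, -0.994, -0.005], [0.002, 0.005, -1.0]]
force: [-0.2, 0.1, -0.1]
opening: 0.347
finger_force: 0.0
tcp in holder [-168.2962223   -94.00051336] 0.15072411846816117 force h [-0.21910078  0.14110386]
mark 144.8510438786302 red 145.9807341534575 m->q 147.40611235022314
peg [ 23.45555086 -14.36161637] 142.3626207226175
-25 [104, 103, 101, 112, 149, 171, 173, 143, 118, 167, 180, 120, 94, 111, 146, 157, 127, 96, 104, 109, 108, 98, 109, 164, 184, 181, 182, 183, 184, 185, 172, 122]
0 [103, 104, 101, 115, 182, 216, 206, 144, 94, 91, 92, 88, 90, 97, 91, 87, 88, 97, 120, 137, 101, 91, 114, 168, 211, 208, 191, 183, 184, 183, 161, 112]
25 [105, 104, 103, 107, 148, 168, 158, 121, 102, 128, 138, 124, 104, 118, 154, 163, 132, 102, 99, 99, 97, 98, 125, 163, 156, 138, 161, 182, 182, 185, 171, 116]
```

```bash
python3 -c "
from plant import ctrl, vision, order
print(order.job_done())"
```

```text
the job is handed in; nothing more can be done
None
```

The job is handed in at about 11 s on the clock: the dial measures within about 1–2° of the red line, and the carrier was pushed in between the rails until it met the end stop (13 N, no further motion), with the robot clear of everything.

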